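# Seat the tile insert in the throwing bat

## Task

The square bisque tile lies askew on the grey plastic throwing bat, next to the square recess that is made for it. Keeping it on the bat, nudge it across with the fingertips until it drops into the recess, then press the edge that is still propped up on the two spring catches until it snaps down and the tile is flush with the bat all round. Bisque cracks easily, so push and press with no more than a light touch (the catches give at about 10 newtons; never go beyond 35), and leave the other things on the bench where they are.

Things in the scene. Friction and masses are not known exactly. Their poses are not given: they have to be found in the camera images.
- tile: Loose square tile of bare fired clay, 100 x 100 x 8 mm, about 0.15 kg, too wide for most grippers to hold. It starts lying flat on the bat beside the recess, turned by up to 0.35 rad. Origin at its centre, half-way up; x and y along its sides (all four sides are alike), z up.
- recess (a point): Mouth centre of the square recess in the bat, level with the bat's top face. Recess 103 x 103 mm, 8 mm deep, flat plywood floor with a 45 mm push-out hole, sharp upright walls: the tile fits with 1.5 mm all round and ends flush. x and y square to its walls, z up; x points to the side where the tile starts, its centre 80 to 95 mm out along +x and up to 20 mm to either side.
- bat: The bat: a round grey plastic disc on a plywood base, 300 mm across, its flat top 16 mm above the bench, on a thin black rubber mat. It does not move. Origin on the bench under the recess centre; axes as the recess.
- catches (a point): Middle of the recess's +x wall. 30 mm to either side of it along y a sprung 8 mm steel ball stands 4.5 mm out of the wall, its centre 4.5 mm below the bat's top. A tile slid in from +x dips its leading edge to the floor; its trailing edge, once past this wall, rests on the balls about 6 mm proud. About 10 N down on that edge makes them give; they grip the tile's side, so press on until it meets the floor.
- flower: Bystander: fired clay flower with five petals, 110 mm across, 21 mm high; origin under its centre.
- bowl: Bystander: grey plastic bowl, 190 mm across, 75 mm high; origin under its centre.
- sponge: Bystander: round yellow sponge, 84 mm across, 36 mm high; origin under its centre.
- modelling_tool: Bystander: ball-ended modelling tool with a wooden handle, about 145 mm long, 9 mm thick, lying on the bench; origin under the handle's middle, x towards the ball.

How it is judged:
By the outcome, as a careful person would: the job done as asked, in the order asked, and still so for the second after the job is handed in, with the robot touching nothing.
It also fails if it takes over 72 s, if anything falls off the work surface, if the arm or the gripper's body presses on something with over 40 N, if the wrist force passes 120 N, or if a joint passes its speed limit or range.

## Robot

A 6-joint arm with a two-finger parallel gripper is mounted at the origin on the work surface. World frame = base frame: x ahead of the robot, y to its left, z up, the work surface at z = 0. Lengths are in m, angles in rad, forces in N, time in s.
With the tool pointing down it reaches from about 0.25 to 0.775 m from the base axis. Payload 4 kg.
Tool frame: the origin (TCP) lies midway between the tips of the shut fingers; the grasp point (between the pads) lies 19 mm behind it; y points along the fingers, x is the direction in which the jaws open and shut, and the axes are right-handed (so a half turn about y gives the same grasp; the last joint's range is limited). The gripper opens to 94 mm and grips with 3 to 60 N. Pads are 16 mm wide; open, the fingers measure 119 mm over their backs; the gripper's body (75 mm by 177 mm) begins 78 mm behind the grasp point.
Start: joints at [-1.407, 0.087, 1.371, -0, 1.684, -0.103], TCP at [0.145, -0.531, 0.206] pointing down, gripper open.
Joint ranges: [-3.1, 3.1], [-0.76, 2.03], [0.27, 2.55], [-1.08, 4.22], [0.17, 2.65], [-2.57, 2.57]. Speed limits (rad/s): [2.79, 2.79, 3.14, 3.14, 3.14, 3.14].

## Interface

Orientations are given as [roll, pitch, yaw] about the fixed x, y, z axes, in that order (R = Rz(yaw) Ry(pitch) Rx(roll)).
In Python, from bench import robot gives the robot as it stands.
- The arm moves only by the shell command python3 -m creep 'ROWS'. ROWS is JSON, a list of rows, each a list of 7 numbers: the shift along the tool's x, y, z in mm, then the turn, a rotation vector about the tool's x, y, z in degrees, then the closure in counts, from 0 (fully open) to 255 (shut). A call has 1 to 5 rows; each row is the pose to reach, as a shift and turn from the pose commanded when the call began, along the tool's axes at that moment; what a row does not reach only later rows make up. A row lasts 1/8 s, in which the tool goes at most 62.5 mm and 10.7 degrees, less where a joint would pass 70% of its speed; a pose out of reach is approached as far as the arm can. A call with a gripper value outside its range is refused whole. The fingers move at their own pace and stop on an object; the grip force is fixed at half the most. Time passes only in rows, so rows that repeat a pose let the fingers close. It gives the time, the measured TCP pose, the force and the opening at its end, in the units of the state.
- robot.get_obs(): the state, without advancing time (a new reading comes with each control period).
- robot.snapshot(name): name is "side" or "top" or "wrist"; returns a dict with "color" (420x560x3 uint8, blue, green, red), "fx", "fy", "cx", "cy" (pixels), "world_from_camera" (4x4, takes a point from camera to world coordinates); the wrist camera has in their place "mount" (4x4, takes a point from camera to tool coordinates, whose origin is the TCP and whose axes are the tool frame's). Camera axes: x right, y down, z forward; pixel columns grow to the right and rows downward; lengths in m; the calibration is good to about 2 mm. A picture is of the moment at which its call begins: read the wrist's pose just before it. There is no depth.
- robot.close_job(): hands the job in, once; it reports no verdict.
Trained networks look in the newest picture that a camera, given by its name, has taken for a name from the list of things; names that differ only in an ending like _2 or _b are one class to them, and where a whole thing is asked for, a point or a joint stands for the part that bears it (a point fixed in the world has none). Each returns a list of dicts, best first, with "p" (0 to 1); they miss things now and then, are a little off and sometimes report something else, mostly with a low value. They report only what shows in the picture. A call takes as long as a camera call.
- robot.spot_in(name, camera): "point" ([x, y, z] in m, in world coordinates, good to about 4 mm: the middle of the surface that is visible of it).
- robot.landmark_of(name, camera): "point" ([x, y, z] in m, in world coordinates, good to about 4 mm: a listed point, or the origin of a listed thing).
The state is a dict: "time": time; "joint_positions": joint angles; "qvel": joint speeds; "joint_torque": joint torques, N m; "tool_pos": TCP position; "ee_rot": TCP orientation; "wrist_force": force on the tool from outside, world axes, zero at the start; "wrist_torque": the same for the moment, N m; "width": finger opening in m.
Only numpy, scipy, OpenCV 4.12 (cv2) and the standard library are available. Lean on these libraries where they do the work, as an engineer would, in place of code of your own. Each camera call takes 0.05 s, during which the arm holds its last target.

## Working session

There is one attempt and no reset: what is moved stays moved. The work goes in short steps, Python scripts to look and compute and a shell command to move; the robot and the scene stay as the last step left them, time stands still between calls to the robot, and variables do not carry over. Pictures are saved under pics/ and viewed, and the job is handed in when it is done.

```bash
mkdir -p pics; ls
python3 - <<'E'
from bench import robot
import cv2
o=robot.get_obs();print({k:o[k] for k in('time','tool_pos','ee_rot','wrist_force','width')})
for c in('top','side','wrist'):
    s=robot.snapshot(c);cv2.imwrite(f'pics/{c}0.png',s['color'])
    print(c,s['fx'],s['cx'],s['cy'],s.get('world_from_camera',s.get('mount')))
    for n in('tile','recess','catches','bat'):
        print(n,robot.landmark_of(n,c)[:2])
E
```

```text
pics
{'time': 0.0, 'tool_pos': array([ 0.14493805, -0.52998484,  0.2043295 ]), 'ee_rot': array([-1.57056582,  0.00215001, -1.30393105]), 'wrist_force': array([-0.62566154,  0.04610852,  0.44088815]), 'width': 0.0938806576695731}
top 470.54462373543856 281.69788781441395 217.8808278336215 [[-5.59083609e-03 -9.85620969e-01  1.68878794e-01  3.67065131e-01]
 [-9.99533002e-01  4.34429851e-04 -3.05547066e-02 -7.64913970e-03]
 [ 3.00419935e-02 -1.68970754e-01 -9.85163115e-01  1.18003624e+00]
 [ 0.00000000e+00  0.00000000e+00  0.00000000e+00  1.00000000e+00]]
tile [{'point': [0.6521, -0.0341, 0.0188], 'p': 0.74}, {'point': [0.5766, -0.0003, -0.0002], 'p': 0.16}]
recess [{'point': [0.5704, -0.0018, 0.0164], 'p': 0.97}]
catches [{'point': [0.6201, -0.0296, 0.0116], 'p': 0.64}]
bat [{'point': [0.5748, -0.0008, 0.0016], 'p': 0.83}]
side 466.42776759903114 272.97608917288306 211.68383460476588 [[-0.83599396 -0.27191643  0.47662937  0.00949849]
 [-0.54871788  0.42179987 -0.72179883  0.82406306]
 [-0.00477325 -0.86495452 -0.50182755  0.64268957]
 [ 0.          0.          0.          1.        ]]
tile [{'point': [0.6536, -0.037, 0.0192], 'p': 0.6}]
recess [{'point': [0.574, 0.0009, 0.0157], 'p': 0.7}, {'point': [0.6166, -0.0296, 0.012], 'p': 0.43}]
catches [{'point': [0.6158, -0.0289, 0.0127], 'p': 0.83}]
bat [{'point': [0.5714, -0.0029, 0.0032], 'p': 0.82}, {'point': [0.6928, 0.3584, -0.0003], 'p': 0.34}]
wrist 303.2888619118947 282.98585367094444 208.7886971471661 [[ 9.99999975e-01 -4.84528203e-05  2.16244599e-04  5.43936214e-04]
 [-2.21302415e-04 -2.69438123e-01  9.63017678e-01 -1.79342451e-01]
 [ 1.16036166e-05 -9.63017702e-01 -2.69438128e-01  7.92235334e-02]
 [ 0.00000000e+00  0.00000000e+00  0.00000000e+00  1.00000000e+00]]
tile []
recess []
catches []
bat []
```

View pics/top0.png

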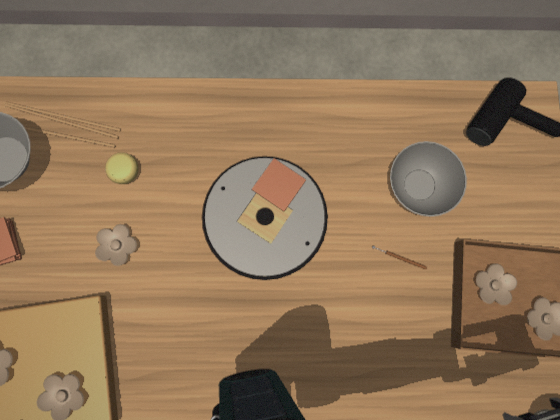

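View pics/side0.png

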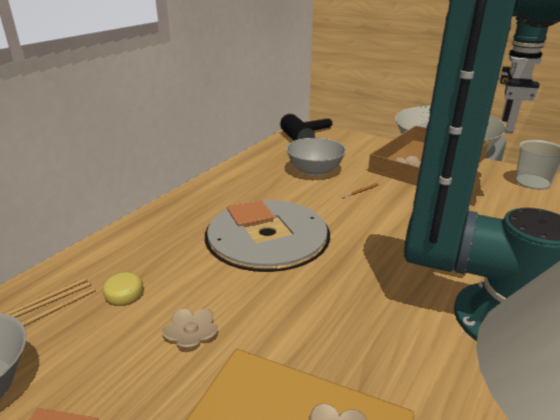

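The top view shows the tile around pixel (278,184), over the recess at (265,216). I'll zoom in to get the corners.

Run:
```python
import cv2
a=cv2.imread('pics/top0.png')[145:290,190:340]
cv2.imwrite('pics/top0z.png',cv2.resize(a,None,fx=4,fy=4,interpolation=cv2.INTER_CUBIC))
a=cv2.imread('pics/side0.png')[185:275,195:340]
cv2.imwrite('pics/side0z.png',cv2.resize(a,None,fx=5,fy=5,interpolation=cv2.INTER_CUBIC))
```

```text
(no output)
```

View pics/top0z.png

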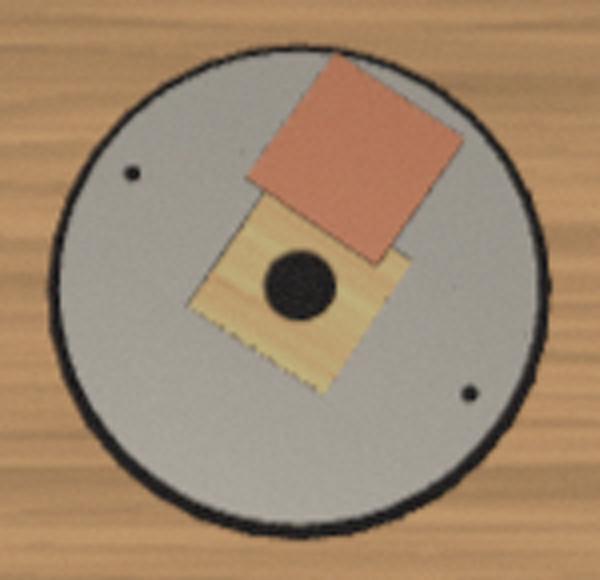

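View pics/side0z.png

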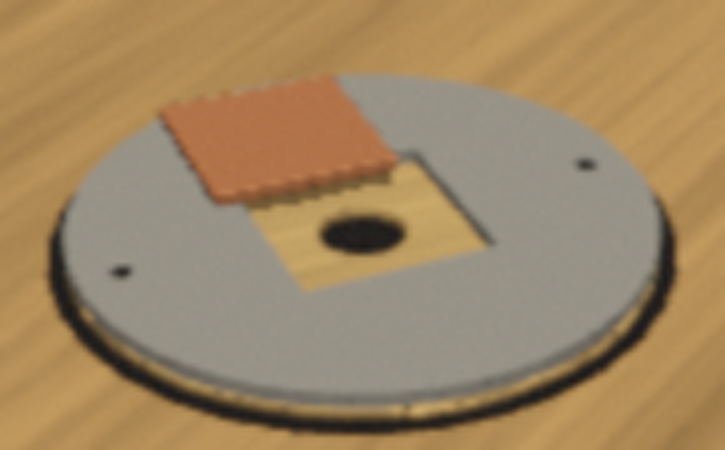

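```bash
cat > h.py <<'E'
import numpy as np,cv2
from bench import robot
def rays(s,px,T=None):
    T=s['world_from_camera'] if T is None else T
    px=np.atleast_2d(px).astype(float)
    d=np.c_[(px[:,0]-s['cx'])/s['fx'],(px[:,1]-s['cy'])/s['fy'],np.ones(len(px))]@T[:3,:3].T
    return T[:3,3],d
def plane(s,px,z,T=None):
    o,d=rays(s,px,T); return (o+d*((z-o[2])/d[:,2])[:,None])[:,:2]
def masks(im):
    hsv=cv2.cvtColor(im,cv2.COLOR_BGR2HSV)
    h,sa,v=cv2.split(hsv)
    return hsv
E
python3 - <<'E'
from h import *
s=robot.snapshot('top');im=s['color']
f=lambda p:(np.array(p)+.5)/4-.5+[190,145]
for n,z,c in(('tile',.024,[(338,53),(463,138),(378,265),(247,180)]),('rec',.016,[(189,305),(325,393),(410,260),(264,190)])):
    P=plane(s,f(c),z);print(n,P.round(4).tolist(),P.mean(0).round(4))
    E=np.roll(P,-1,0)-P;print(np.linalg.norm(E,axis=1).round(4),np.degrees(np.arctan2(E[:,1],E[:,0])).round(1))
# tile by mask
hsv=cv2.cvtColor(im,cv2.COLOR_BGR2HSV); print(hsv[184,278],hsv[230,262],hsv[240,240],hsv[100,278])
roi=np.zeros(im.shape[:2],np.uint8);roi[150:290,195:335]=255
m=((hsv[...,0]<=9)&(hsv[...,1]>90)).astype(np.uint8)*255&roi
c=max(cv2.findContours(m,0,cv2.CHAIN_APPROX_NONE)[0],key=cv2.contourArea)[:,0]
P=plane(s,c,.024);r=cv2.minAreaRect((P*1000).astype(np.float32));print(r)
E
```

```text
tile [[0.7204, -0.0251], [0.6648, -0.1041], [0.583, -0.0497], [0.6374, 0.0324]] [ 0.6514 -0.0366]
[0.0966 0.0983 0.0984 0.101 ] [-125.1  146.4   56.5  -34.7]
rec [[0.5591, 0.0684], [0.5036, -0.0165], [0.5877, -0.0702], [0.6328, 0.0219]] [0.5708 0.0009]
[0.1014 0.0998 0.1025 0.0872] [-123.2  -32.5   63.9  147.7]
[  9 127 177] [ 19  98 185] [ 21  22 165] [ 15 113 153]
((652.1304321289062, -35.66426086425781), (98.25676727294922, 98.18135833740234), 54.99065017700195)
```

```bash
cat >> h.py <<'E'
C=np.array([.5734,-.0009]);A=np.radians(-32.8)
def rec2w(x,y): return C+np.array([np.cos(A)*x-np.sin(A)*y,np.sin(A)*x+np.cos(A)*y])/1000
def w2rec(p):
    d=(np.array(p)[...,:2]-C)*1000; return np.stack([d[...,0]*np.cos(A)+d[...,1]*np.sin(A),-d[...,0]*np.sin(A)+d[...,1]*np.cos(A)],-1)
from scipy.spatial.transform import Rotation as Ro
def state():
    o=robot.get_obs();R=Ro.from_euler('xyz',o['ee_rot'])
    print('t',round(o['time'],2),'rec',w2rec(o['tool_pos']).round(1),'z',round(o['tool_pos'][2]*1000,1),'F',o['wrist_force'].round(1),'w',round(o['width']*1000,1),'yaw',np.degrees(o['ee_rot']).round(2));return o,R
def to(x,y,z,yaw):
    "recess mm, z mm, yaw deg"
    o,R=state();t=np.r_[rec2w(x,y),z/1000]-o['tool_pos']
    T=Ro.from_euler('xyz',[-90,0,yaw],degrees=True)
    print('shift',(R.inv().apply(t)*1000).round(1),'rot',np.degrees((R.inv()*T).as_rotvec()).round(2))
E
python3 -c "
from h import *
to(30,0,200,57.2)"
```

```text
t 0.8 rec [ -73.2 -677.3] z 205.5 F [ 0.3 -1.  -0.3] w 94.0 yaw [-9.000e+01 -1.000e-02 -7.471e+01]
shift [-375.7    5.5  572.9] rot [ 1.0000e-02 -1.3191e+02  0.0000e+00]
```

```bash
python3 -m creep '[[-75,0,115,0,-20,0,0],[-150,0,230,0,-40,0,0],[-220,0,340,0,-50,0,0],[-290,0,450,0,-60,0,0],[-360,0,550,0,-70,0,0]]'; python3 -c "
from h import *
print(robot.get_obs()['joint_positions'])
to(30,0,200,57.2)"
```

```text
time: 1.42
tool_pos: [0.3539, -0.2957, 0.2058]
ee_rot: [-1.571, -0.001, -0.361]
wrist_force: [1.8, -0.2, 0.1]
width: 0.0939
[-8.19002575e-01 -1.13414200e-01  1.56847634e+00  4.35722612e-05
  1.68532098e+00 -4.58223022e-01]
t 1.43 rec [ -24.8 -366.7] z 205.8 F [ 1.8 -0.2  0.1] w 93.9 yaw [-9.003e+01 -6.000e-02 -2.067e+01]
shift [130.6   5.7 347. ] rot [ 7.000e-02 -7.787e+01  3.000e-02]
```

```bash
python3 -m creep '[[130,6,347,0,-50,0,60],[130,6,347,0,-77.9,0,120],[130,6,347,0,-77.9,0,120],[130,6,347,0,-77.9,0,120],[130,6,347,0,-77.9,0,120]]'; python3 -c "
from h import *
to(30,0,200,57.2)"
```

```text
time: 2.05
tool_pos: [0.5613, -0.0616, 0.2006]
ee_rot: [-1.572, -0.0, 0.577]
wrist_force: [0.8, 0.4, 0.3]
width: 0.0504
t 2.05 rec [ 22.7 -57.6] z 200.6 F [0.8 0.4 0.3] w 50.4 yaw [-9.005e+01 -2.000e-02  3.308e+01]
shift [55.6  0.6 16.9] rot [  0.05 -24.12   0.  ]
```

```bash
python3 -m creep '[[56,0,17,0,-24,0,125],[56,0,17,0,-24,0,125],[56,0,17,0,-24,0,125],[56,0,17,0,-24,0,125]]'; python3 -c "
from h import *
o,R=state()
s=robot.snapshot('wrist');cv2.imwrite('pics/w1.png',s['color']);np.save('w1.npy',np.r_[o['tool_pos'],o['ee_rot']])
for n in('tile','recess','catches'): 
  r=robot.landmark_of(n,'wrist')[:2]; print(n,r,[w2rec(q['point']) for q in r])"
```

```text
time: 2.55
tool_pos: [0.5981, -0.0185, 0.2002]
ee_rot: [-1.571, 0.0, 0.99]
wrist_force: [-0.6, -0.1, -0.4]
width: 0.0479
t 2.55 rec [30.3 -1.4] z 200.2 F [-0.6 -0.1 -0.4] w 47.9 yaw [-8.999e+01  1.000e-02  5.671e+01]
tile [{'point': [0.6523, -0.0367, 0.0195], 'p': 0.57}] [array([85.71385894, 12.64849339])]
recess [{'point': [0.5726, 0.0001, 0.0183], 'p': 0.82}, {'point': [0.6531, -0.4002, -0.0052], 'p': 0.37}] [array([-1.21416149,  0.40720004]), array([ 283.29724666, -292.46410042])]
catches [{'point': [0.6146, -0.0285, 0.0082], 'p': 0.63}] [array([49.58249067, -0.88125999])]
```

View pics/w1.png

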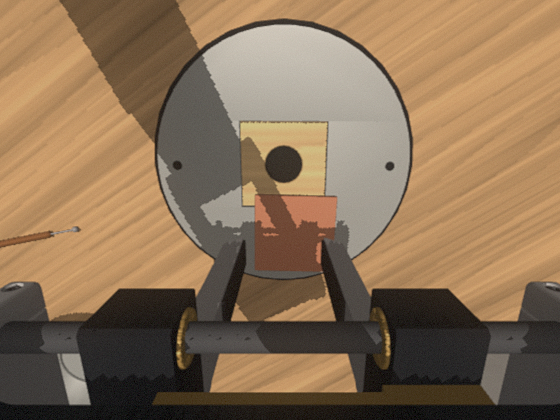

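The wrist view shows the recess with its far wall at row 121 and sides at columns 241 and 327. The tile spans columns 255–337 and rows 195–270. I'll refine both.

Run:
```python
import cv2
a=cv2.imread('pics/w1.png')[105:285,225:355]
cv2.imwrite('pics/w1z.png',cv2.resize(a,None,fx=3.3,fy=3.3,interpolation=cv2.INTER_CUBIC)[:590])
from h import *
s=robot.snapshot('wrist');p=np.load('w1.npy');T=np.eye(4);T[:3,:3]=Ro.from_euler('xyz',p[3:]).as_matrix();T[:3,3]=p[:3];T=T@s['mount']
for n,z,c in(('rec',.016,[(241,121),(327,121),(241,206),(327,195)]),('hole',.008,[(283.5,164)]),('pins',.016,[(177.5,165.5),(390,166.5)]),('tile',.024,[(255,195),(337,196),(255.5,270),(324,271)])):
    print(n,w2rec(plane(s,c,z,T)).round(1).tolist())
```

```text
rec [[-51.0, -49.0], [-50.1, 50.0], [50.3, -53.6], [37.2, 52.7]]
hole [[-0.2, -0.5]]
pins [[-0.5, -127.4], [2.9, 127.1]]
tile [[34.7, -35.0], [36.7, 63.6], [133.8, -37.7], [135.9, 50.7]]
```

View pics/w1z.png

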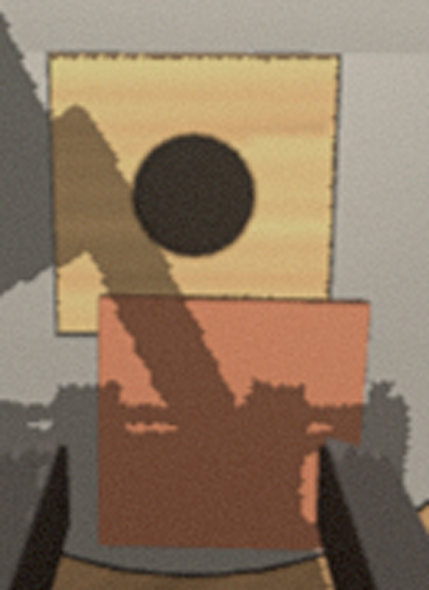

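```bash
sed -i 's/^C=.*/C=np.array([.5731,-.0011]);A=np.radians(-33.4)/' h.py; python3 -c "
from h import *
to(86,90,60,56.6)"
```

```text
t 2.8 rec [30.6 -1.3] z 200.5 F [-0.3 -0.2  0.8] w 47.9 yaw [-90.01  -0.    56.67]
shift [ 91.2 140.5 -55.5] rot [0.01 0.07 0.  ]
```

```bash
python3 -m creep '[[50,20,-30,0,0,0,255],[91,70,-55.5,0,0,0,255],[91,120,-55.5,0,0,0,255],[91,140,-55.5,0,0,0,255],[91,140,-55.5,0,0,0,255]]';python3 -m creep '[[0,20,0,0,0,0,255],[0,38,0,0,0,0,255],[0,41,0,0,0,0,255],[0,41,0,0,0,0,255]]'; python3 -c "
from h import *
to(86,80,19,56.6)
s=robot.snapshot('top');cv2.imwrite('pics/t2.png',cv2.resize(s['color'][130:290,180:350],None,fx=3.5,fy=3.5))
s=robot.snapshot('wrist');cv2.imwrite('pics/w2.png',s['color'])
"
```

```text
time: 3.42
tool_pos: [0.693, 0.0265, 0.059]
ee_rot: [-1.568, 0.002, 0.989]
wrist_force: [0.3, 0.6, -0.0]
width: 0.0018
time: 3.92
tool_pos: [0.6942, 0.0268, 0.0193]
ee_rot: [-1.571, 0.0, 0.99]
wrist_force: [0.6, -0.5, 0.4]
width: 0.0005
t 3.92 rec [85.8 89.9] z 19.3 F [ 0.6 -0.5  0.4] w 0.5 yaw [-8.999e+01  1.000e-02  5.671e+01]
shift [-9.9  0.3 -0.2] rot [-0.01  0.11 -0.01]
```

View pics/t2.png

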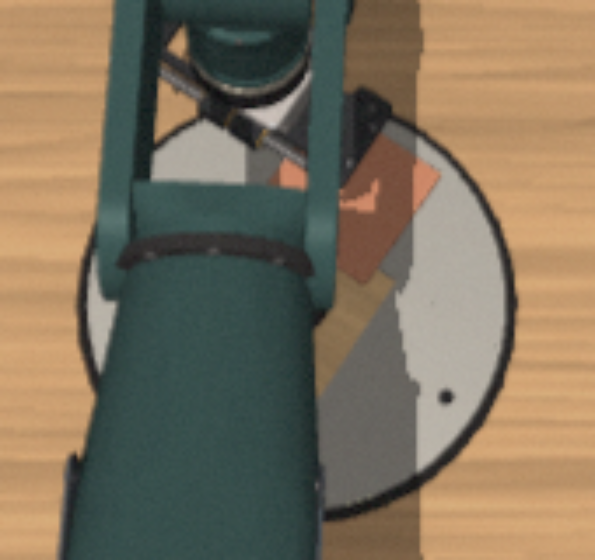

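View pics/w2.png

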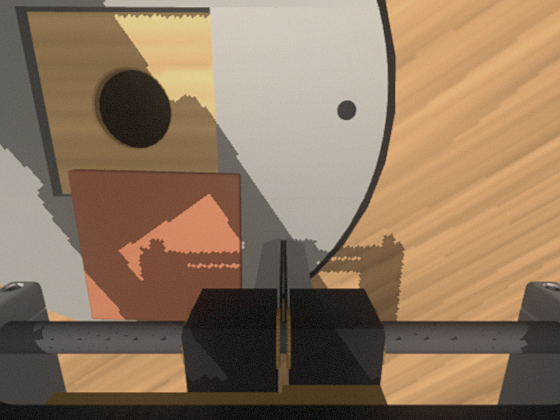

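```bash
cat >> h.py <<'E'
def wl(px,z):
    o=robot.get_obs();s=robot.snapshot('wrist')
    return wl0(o,s,px,z)
def wT(o,s):
    T=np.eye(4);T[:3,:3]=Ro.from_euler('xyz',o['ee_rot']).as_matrix();T[:3,3]=o['tool_pos'];return T@s['mount']
def wl0(o,s,px,z): return w2rec(plane(s,px,z,wT(o,s))).round(1)
def shot(name):
    o,R=state();s=robot.snapshot('wrist');cv2.imwrite(f'pics/{name}.png',s['color'])
    np.savez(f'{name}.npz',p=o['tool_pos'],r=o['ee_rot'],m=s['mount'],f=[s['fx'],s['fy'],s['cx'],s['cy']])
def meas(name,px,z):
    d=np.load(f'{name}.npz');s=dict(zip(('fx','fy','cx','cy'),d['f']));s['mount']=d['m']
    return wl0(dict(tool_pos=d['p'],ee_rot=d['r']),s,px,z)
E
python3 -c "
from h import *
print(wl([(241,174),(241,290),(69,170)],.024).tolist(), wl([(211,11),(216.5,171),(18,8),(58,195)],.016).tolist())"
python3 -m creep '[[-3,0,0,0,0,0,255],[-6,0,0,0,0,0,255],[-9,0,0,0,0,0,255],[-12,0,0,0,0,0,255],[-15,0,0,0,0,0,255]]'
python3 -c "
from h import *
shot('w3')"
```

```text
[[37.0, 66.0], [112.9, 63.4], [34.9, -33.6]] [[-48.8, 52.1], [36.6, 50.2], [-49.9, -50.1], [51.7, -49.1]]
time: 4.75
tool_pos: [0.6859, 0.0141, 0.0194]
ee_rot: [-1.571, 0.0, 0.99]
wrist_force: [-0.5, -0.2, -0.5]
width: 0.0002
t 4.75 rec [85.9 74.8] z 19.4 F [-0.5 -0.2 -0.5] w 0.2 yaw [-90.     0.    56.71]
```

View pics/w3.png

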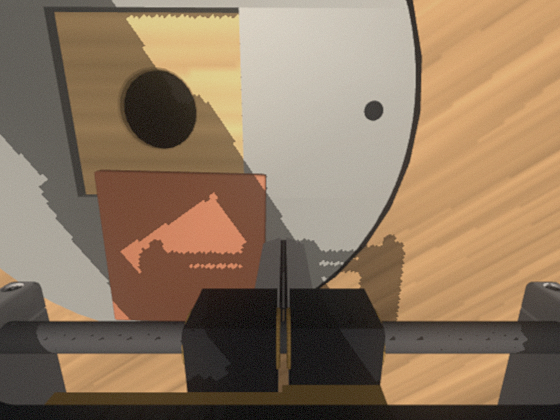

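```bash
python3 -m creep '[[-2,0,0,0,0,0,255],[-4,0,0,0,0,0,255],[-6,0,0,0,0,0,255],[-8,0,0,0,0,0,255],[-8,0,0,0,0,0,255]]'
python3 -c "
from h import *
shot('w4')"
```

```text
time: 5.42
tool_pos: [0.6817, 0.0075, 0.0195]
ee_rot: [-1.571, 0.0, 0.99]
wrist_force: [0.6, 0.3, 0.4]
width: 0.0006
t 5.42 rec [85.9 67. ] z 19.5 F [0.6 0.3 0.4] w 0.6 yaw [-90.01   0.    56.71]
```

View pics/w4.png

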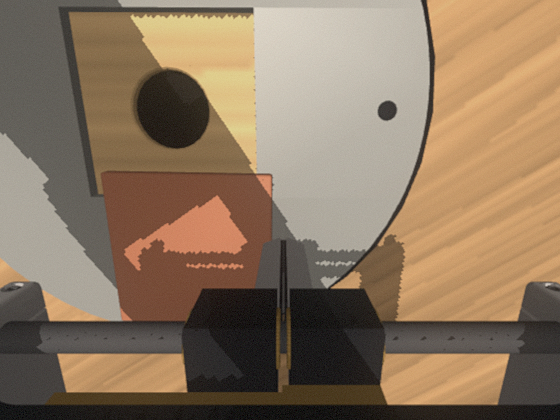

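```bash
python3 -c "
from h import *
print(meas('w4',[(272,175),(105,172),(121,310)],.024).tolist(),meas('w4',[(254,9),(257,173),(60,8),(92,195)],.016).tolist())"
```

```text
[[37.1, 60.8], [35.6, -36.0], [127.1, -39.6]] [[-50.0, 51.6], [37.2, 51.4], [-50.3, -50.9], [51.1, -51.0]]
```

```bash
python3 -m creep '[[-2,0,0,0,0,0,255],[-4,0,0,0,0,0,255],[-6,0,0,0,0,0,255],[-8,0,0,0,0,0,255],[-9,0,0,0,0,0,255]]'
python3 -c "
from h import *
shot('w5')"
```

```text
time: 6.1
tool_pos: [0.6767, -0.0, 0.0194]
ee_rot: [-1.571, -0.0, 0.99]
wrist_force: [-0.1, 0.8, 0.5]
width: 0.0003
t 6.1 rec [85.9 57.9] z 19.4 F [-0.1  0.8  0.5] w 0.3 yaw [-90.01  -0.    56.71]
```

View pics/w5.png

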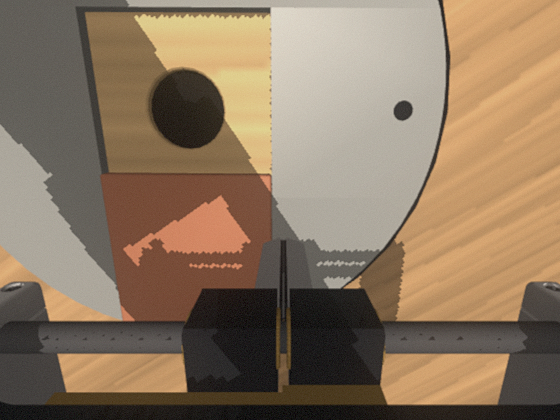

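```bash
python3 -c "
from h import *
print(meas('w5',[(271,174.5),(101,174.5),(121,310)],.024).tolist(),meas('w5',[(270,9),(272,173),(77,8),(107,195)],.016).tolist())
a=cv2.imread('pics/w5.png')[150:330,80:300]
cv2.imwrite('pics/w5z.png',cv2.resize(a,None,fx=3.3,fy=3.3,interpolation=cv2.INTER_CUBIC))"
```

```text
[[36.8, 51.1], [37.0, -47.5], [127.0, -48.6]] [[-49.9, 51.1], [37.2, 51.4], [-50.2, -50.9], [51.1, -50.6]]
```

View pics/w5z.png

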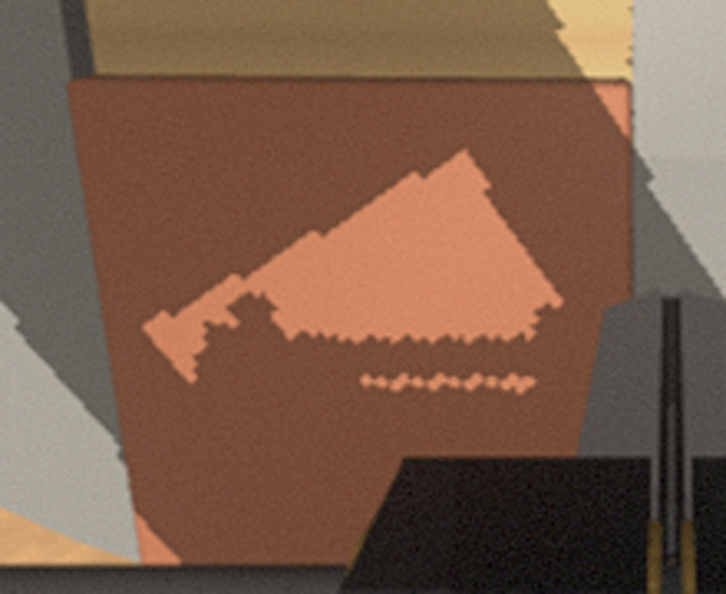

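```bash
python3 -m creep '[[-0.5,0,0,0,0,0,255],[-1,0,0,0,0,0,255],[-1,0,0,0,0,0,255],[6,0,0,0,0,0,255],[10,-10,0,0,0,0,255]]'
python3 -c "
from h import *
to(160,0.3,60,56.6)"
```

```text
time: 6.78
tool_pos: [0.6813, 0.0088, 0.0282]
ee_rot: [-1.568, 0.002, 0.99]
wrist_force: [-0.1, 0.7, 0.2]
width: 0.0001
t 6.78 rec [84.9 67.8] z 28.2 F [-0.1  0.7  0.2] w 0.1 yaw [-89.85   0.11  56.73]
shift [-67.8 -31.9 -74.9] rot [-0.15  0.13 -0.11]
```

```bash
python3 -m creep '[[-10,-32,-30,0,0,0,255],[-40,-32,-74,0,0,0,125],[-68,-32,-74,0,0,0,125],[-68,-32,-74,0,0,0,125],[-68,-32,-74,0,0,0,125]]'
python3 -c "
from h import *
to(156,0.3,19,56.6);shot('w6')"
```

```text
time: 7.4
tool_pos: [0.7071, -0.088, 0.0618]
ee_rot: [-1.571, -0.001, 0.99]
wrist_force: [-0.3, -0.6, -0.1]
width: 0.0372
t 7.4 rec [159.7   1.2] z 61.8 F [-0.3 -0.6 -0.1] w 37.2 yaw [-9.001e+01 -5.000e-02  5.675e+01]
shift [-0.9 42.8  3.8] rot [0.01 0.15 0.05]
t 7.4 rec [159.7   1.2] z 61.8 F [-0.3 -0.6 -0.1] w 37.2 yaw [-9.001e+01 -5.000e-02  5.675e+01]
```

View pics/w6.png

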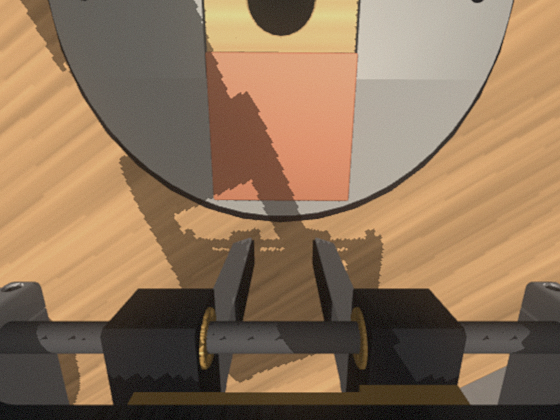

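```bash
python3 -c "
from h import *
print(meas('w6',[(207,53),(357,53),(349,200),(214,200)],.024).tolist(),meas('w6',[(204.5,15),(357.5,15),(357,50),(205.5,50)],.016).tolist())"
python3 -m creep '[[-1,20,0,0,0,0,125],[-1,43,0,0,0,0,125],[-1,43,4,0,0,0,125],[-1,43,8,0,0,0,125],[-1,43,8,0,0,0,125]]'
python3 -c "
from h import *
to(140,0.2,19,56.6)"
```

```text
[[38.1, -48.2], [37.8, 49.3], [136.2, 50.1], [136.5, -49.4]] [[13.9, -50.2], [13.6, 49.9], [34.3, 50.9], [34.6, -50.9]]
time: 8.07
tool_pos: [0.6989, -0.0844, 0.0179]
ee_rot: [-1.569, 0.0, 0.991]
wrist_force: [-0.9, 0.8, -0.1]
width: 0.0479
t 8.07 rec [150.9  -0.4] z 17.9 F [-0.9  0.8 -0.1] w 47.9 yaw [-8.990e+01  2.000e-02  5.676e+01]
shift [ 0.6 -1.1 10.9] rot [-0.1   0.16 -0.02]
```

```bash
python3 -m creep '[[0.3,-1,4,0,0,0,125],[0.3,-1,8,0,0,0,125],[0.3,-1,12,0,0,0,125],[0.3,-1,16,0,0,0,125],[0.3,-1,20,0,0,0,125]]'
python3 -m creep '[[0,0,4,0,0,0,125],[0,0,8,0,0,0,125],[0,0,12,0,0,0,125],[0,0,16,0,0,0,125],[0,0,20,0,0,0,125]]'
python3 -c "
from h import *
to(100,0,19,56.6);shot('w7')"
```

```text
time: 8.7
tool_pos: [0.683, -0.0743, 0.0197]
ee_rot: [-1.572, -0.0, 0.99]
wrist_force: [0.4, -0.4, 0.9]
width: 0.0479
time: 9.32
tool_pos: [0.6661, -0.0631, 0.0194]
ee_rot: [-1.571, 0.0, 0.99]
wrist_force: [0.6, -0.5, 1.0]
width: 0.048
t 9.32 rec [111.8  -0.6] z 19.4 F [ 0.6 -0.5  1. ] w 48.0 yaw [-90.01   0.    56.72]
shift [ 0.6  0.4 11.8] rot [ 0.01  0.12 -0.  ]
t 9.32 rec [111.8  -0.6] z 19.4 F [ 0.6 -0.5  1. ] w 48.0 yaw [-90.01   0.    56.72]
```

View pics/w7.png

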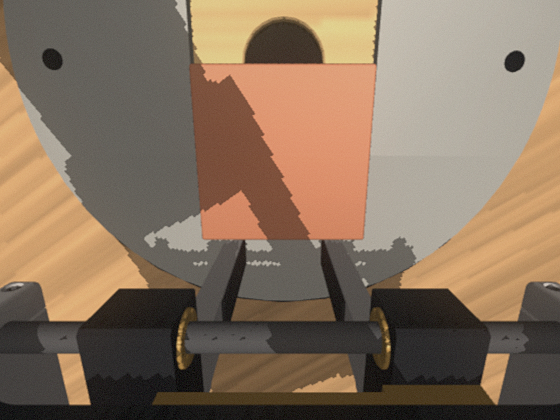

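```bash
python3 -c "
from h import *
print(meas('w7',[(190,65),(376,64.5),(366,239),(202,239)],.024).tolist(),meas('w7',[(188,3),(380,3),(378,60),(190,60)],.016).tolist())
a=cv2.imread('pics/w7.png')[0:110,160:400]
cv2.imwrite('pics/w7z.png',cv2.resize(a,None,fx=3.3,fy=3.3,interpolation=cv2.INTER_CUBIC))"
```

```text
[[4.5, -49.7], [4.1, 48.6], [102.5, 50.7], [102.7, -50.2]] [[-26.8, -50.6], [-26.9, 50.4], [0.4, 51.7], [0.6, -51.7]]
```

View pics/w7z.png

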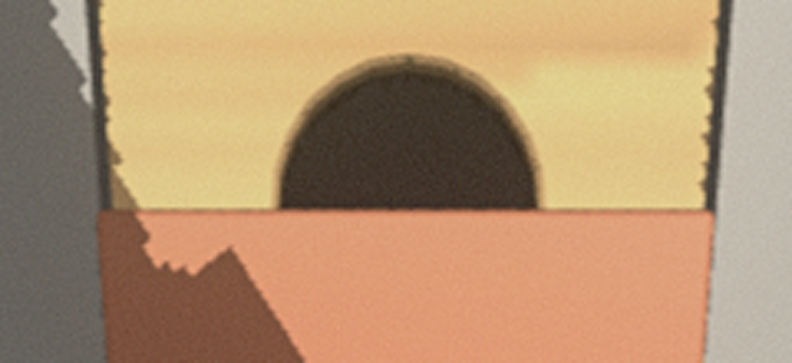

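```bash
python3 -m creep '[[0,0,4,0,0,0,125],[0,0,8,0,0,0,125],[0,0,12,0,0,0,125],[0,0,16,0,0,0,125],[0,0,20,0,0,0,125]]'
python3 -m creep '[[0,0,4,0,0,0,125],[0,0,8,0,0,0,125],[0,0,12,0,0,0,125],[0,0,15,0,0,0,125],[0,0,15,0,0,0,125]]'
python3 -c "
from h import *
shot('w8')"
```

```text
time: 10.0
tool_pos: [0.6494, -0.0521, 0.0195]
ee_rot: [-1.571, -0.0, 0.99]
wrist_force: [0.7, -1.0, 0.8]
width: 0.0481
time: 10.62
tool_pos: [0.6367, -0.0438, 0.0194]
ee_rot: [-1.57, 0.0, 0.99]
wrist_force: [0.6, 0.2, 1.0]
width: 0.0479
t 10.62 rec [76.6 -0.6] z 19.4 F [0.6 0.2 1. ] w 47.9 yaw [-8.998e+01  1.000e-02  5.672e+01]
```

View pics/w8.png

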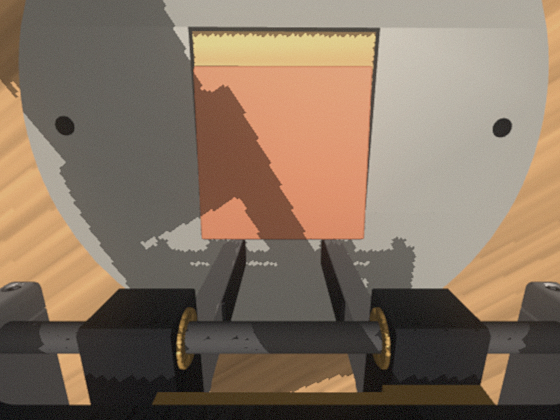

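The leading edge has dipped into the recess between the side walls (tile edges at columns 194 and 373, walls at 191 and 378). About 18 mm remains.

```bash
python3 -m creep '[[0,0,3,0,0,0,125],[0,0,6,0,0,0,125],[0,0,9,0,0,0,125],[0,0,12,0,0,0,125],[0,0,12,0,0,0,125]]'
python3 -m creep '[[0,0,1,0,0,0,125],[0,0,2,0,0,0,125],[0,0,3,0,0,0,125]]'
python3 -c "
from h import *
shot('w9')"
```

```text
time: 11.3
tool_pos: [0.6267, -0.0372, 0.0194]
ee_rot: [-1.57, 0.0, 0.99]
wrist_force: [-0.2, -0.2, 0.2]
width: 0.0477
time: 11.68
tool_pos: [0.6245, -0.0358, 0.0194]
ee_rot: [-1.571, 0.0, 0.99]
wrist_force: [0.7, -0.4, -0.7]
width: 0.0478
t 11.68 rec [62.  -0.7] z 19.4 F [ 0.7 -0.4 -0.7] w 47.8 yaw [-90.01   0.    56.71]
```

View pics/w9.png

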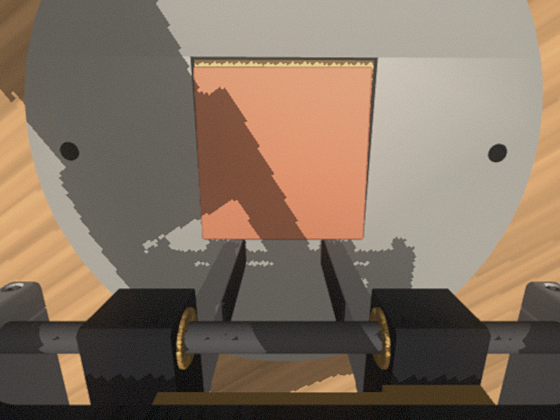

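```bash
python3 -m creep '[[0,0,0.5,0,0,0,125],[0,0,1,0,0,0,125],[0,0,1.5,0,0,0,125],[0,0,1.5,0,0,0,125]]'
python3 -m creep '[[0,0,0.5,0,0,0,125],[0,0,1,0,0,0,125],[0,0,1,0,0,0,125]]'
python3 -c "
from h import *
shot('w10');cv2.imwrite('pics/w10z.png',cv2.resize(cv2.imread('pics/w10.png')[45:265,170:400],None,fx=2.7,fy=2.7,interpolation=cv2.INTER_CUBIC))"
```

```text
time: 12.22
tool_pos: [0.6232, -0.035, 0.0194]
ee_rot: [-1.571, 0.0, 0.99]
wrist_force: [-0.1, 0.5, 0.1]
width: 0.0477
time: 12.6
tool_pos: [0.6223, -0.0344, 0.0194]
ee_rot: [-1.571, 0.0, 0.99]
wrist_force: [-0.2, -1.1, 0.8]
width: 0.0482
t 12.6 rec [59.4 -0.7] z 19.4 F [-0.2 -1.1  0.8] w 48.2 yaw [-9.000e+01  1.000e-02  5.672e+01]
```

View pics/w10z.png

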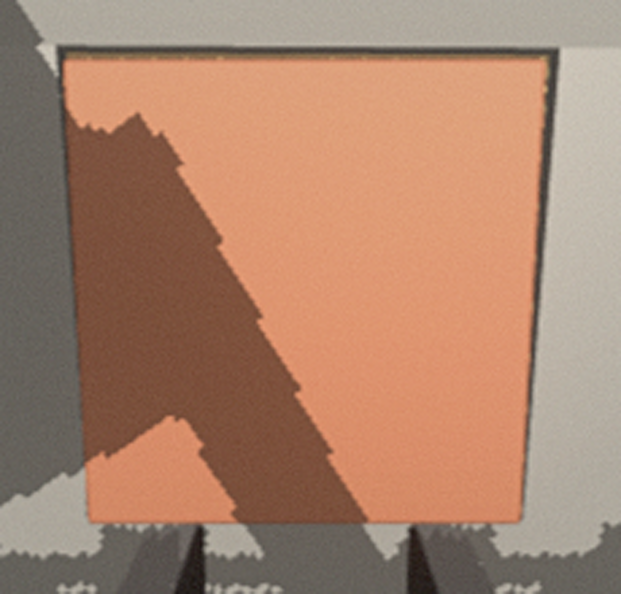

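```bash
for i in 1; do python3 -m creep '[[0,0,0.5,0,0,0,125],[0,0,1,0,0,0,125],[0,0,1,0,0,0,125]]'; done
python3 -m creep '[[0,0,0.4,0,0,0,125],[0,0,0.8,0,0,0,125],[0,0,0.8,0,0,0,125]]'
python3 -c "
from h import *
shot('w11');cv2.imwrite('pics/w11z.png',cv2.resize(cv2.imread('pics/w11.png')[45:265,170:400],None,fx=2.7,fy=2.7,interpolation=cv2.INTER_CUBIC))"
```

```text
time: 13.02
tool_pos: [0.6214, -0.0338, 0.0194]
ee_rot: [-1.571, 0.0, 0.99]
wrist_force: [-0.1, 0.4, -0.4]
width: 0.0481
time: 13.4
tool_pos: [0.6209, -0.0334, 0.0194]
ee_rot: [-1.571, 0.0, 0.99]
wrist_force: [0.2, 0.3, 0.2]
width: 0.0483
t 13.4 rec [57.7 -0.7] z 19.4 F [0.2 0.3 0.2] w 48.3 yaw [-90.     0.    56.72]
```

View pics/w11z.png

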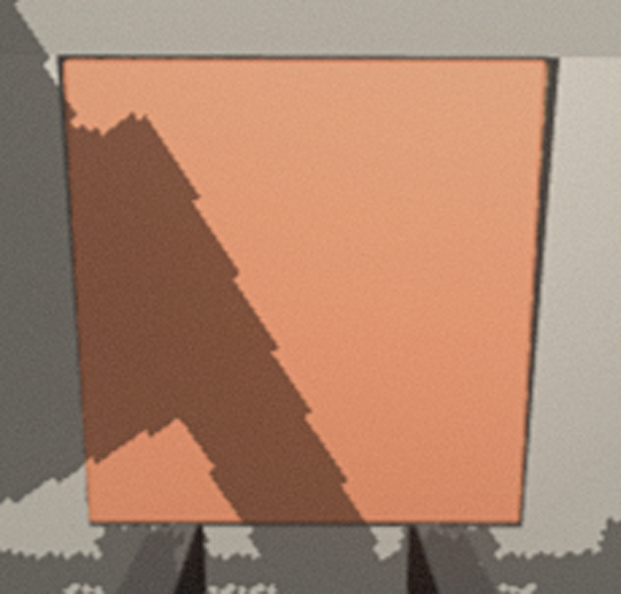

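Very nearly home. I'll push in small steps until the force rises.

```bash
python3 -m creep '[[0,0,0.4,0,0,0,125],[0,0,0.4,0,0,0,125]]'
python3 -m creep '[[0,0,0.4,0,0,0,125],[0,0,0.4,0,0,0,125]]'
python3 -c "
from h import *
shot('w12');cv2.imwrite('pics/w12z.png',cv2.resize(cv2.imread('pics/w12.png')[45:265,170:400],None,fx=2.7,fy=2.7,interpolation=cv2.INTER_CUBIC))"
```

```text
time: 13.7
tool_pos: [0.6207, -0.0334, 0.0195]
ee_rot: [-1.571, 0.0, 0.99]
wrist_force: [1.7, -1.2, 0.0]
width: 0.0478
time: 13.95
tool_pos: [0.6206, -0.0334, 0.0196]
ee_rot: [-1.572, 0.0, 0.99]
wrist_force: [1.1, -1.7, -0.6]
width: 0.0481
t 13.95 rec [57.4 -0.8] z 19.6 F [ 1.1 -1.7 -0.6] w 48.1 yaw [-90.07   0.    56.71]
```

View pics/w12z.png

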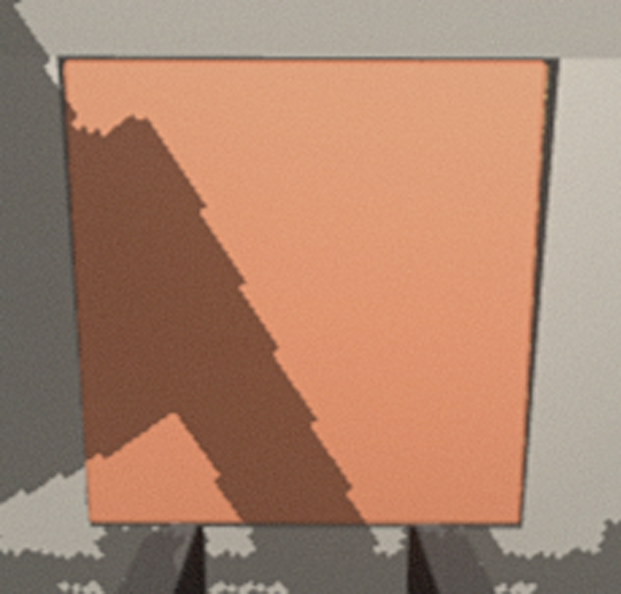

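It has reached the far wall: commanded motion stops and about 2 N appears. I'll back off, lift and check from the side.

```bash
python3 -m creep '[[0,0,-4,0,0,0,125],[0,-10,-6,0,0,0,125],[0,-20,-6,0,0,0,125],[0,-20,-6,0,0,0,125]]'
python3 -c "
from h import *
to(42,0,30,56.6)
s=robot.snapshot('side');cv2.imwrite('pics/s3.png',cv2.resize(s['color'][175:275,190:340],None,fx=5,fy=5,interpolation=cv2.INTER_CUBIC))
"
```

```text
time: 14.5
tool_pos: [0.6264, -0.0363, 0.0414]
ee_rot: [-1.574, -0.001, 0.99]
wrist_force: [-0.1, 0.7, 0.4]
width: 0.0478
t 14.5 rec [63.8 -0.1] z 41.4 F [-0.1  0.7  0.4] w 47.8 yaw [-9.016e+01 -8.000e-02  5.672e+01]
shift [ 0.1 11.3 21.9] rot [0.16 0.12 0.08]
```

View pics/s3.png

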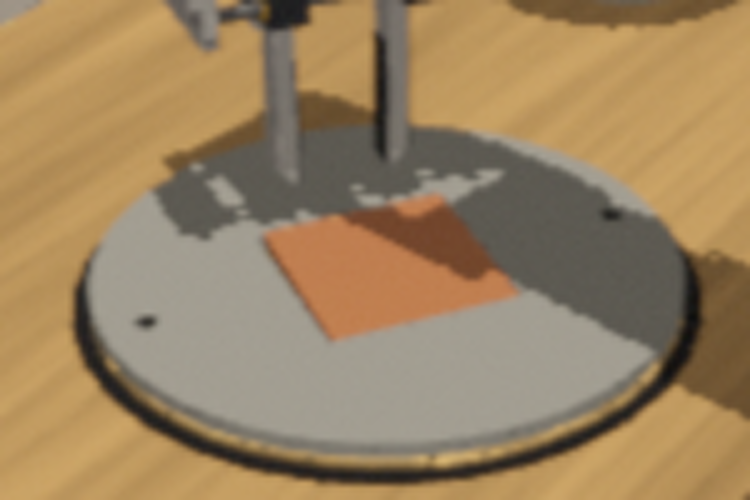

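```bash
python3 -m creep '[[0,0,10,0,0,0,125],[0,0,22,0,0,0,125],[0,11,22,0,0,0,125],[0,15,22,0,0,0,125],[0,15,22,0,0,0,125]]'
python3 -m creep '[[0,1,0,0,0,0,125],[0,2,0,0,0,0,125],[0,3,0,0,0,0,125],[0,3,0,0,0,0,125]]'
python3 -c "
from h import *
state()"
```

```text
time: 15.18
tool_pos: [0.6063, -0.0243, 0.0234]
ee_rot: [-1.569, 0.001, 0.99]
wrist_force: [0.2, 0.2, -0.2]
width: 0.048
time: 15.68
tool_pos: [0.6072, -0.0244, 0.0219]
ee_rot: [-1.572, -0.0, 0.99]
wrist_force: [0.9, -0.3, 1.9]
width: 0.0477
t 15.68 rec [41.3 -0.7] z 21.9 F [ 0.9 -0.3  1.9] w 47.7 yaw [-9.005e+01 -1.000e-02  5.672e+01]
```

```bash
python3 -m creep '[[0,0.5,0,0,0,0,125],[0,1,0,0,0,0,125],[0,1,0,0,0,0,125]]'
python3 -m creep '[[0,0.5,0,0,0,0,125],[0,1,0,0,0,0,125],[0,1,0,0,0,0,125]]'
```

```text
time: 16.05
tool_pos: [0.6072, -0.0244, 0.0213]
ee_rot: [-1.572, -0.0, 0.99]
wrist_force: [-1.3, -0.6, 5.5]
width: 0.0475
time: 16.42
tool_pos: [0.6072, -0.0244, 0.0199]
ee_rot: [-1.572, -0.0, 0.99]
wrist_force: [-0.6, -0.7, 2.7]
width: 0.0477
```

```bash
python3 -m creep '[[0,0.5,0,0,0,0,125],[0,1,0,0,0,0,125],[0,1,0,0,0,0,125]]'
python3 -m creep '[[0,0.5,0,0,0,0,125],[0,1,0,0,0,0,125],[0,1,0,0,0,0,125]]'
python3 -m creep '[[0,0.5,0,0,0,0,125],[0,1,0,0,0,0,125],[0,1,0,0,0,0,125]]'
```

```text
time: 16.8
tool_pos: [0.6065, -0.0241, 0.0177]
ee_rot: [-1.57, 0.0, 0.99]
wrist_force: [0.1, 0.2, 0.6]
width: 0.0478
time: 17.18
tool_pos: [0.6065, -0.0241, 0.017]
ee_rot: [-1.57, 0.0, 0.99]
wrist_force: [-0.0, -0.3, 0.8]
width: 0.0479
time: 17.55
tool_pos: [0.6066, -0.0241, 0.0164]
ee_rot: [-1.57, 0.0, 0.99]
wrist_force: [-0.6, -0.1, 1.5]
width: 0.048
```

It has snapped through. I'll keep pressing until it meets the floor.

```bash
python3 -m creep '[[0,0.5,0,0,0,0,125],[0,0.8,0,0,0,0,125],[0,0.8,0,0,0,0,125]]'
python3 -m creep '[[0,0.5,0,0,0,0,125],[0,0.8,0,0,0,0,125],[0,0.8,0,0,0,0,125]]'
```

```text
time: 17.92
tool_pos: [0.6066, -0.0241, 0.0163]
ee_rot: [-1.57, 0.0, 0.99]
wrist_force: [-3.1, 0.7, 4.5]
width: 0.0482
time: 18.3
tool_pos: [0.6066, -0.0241, 0.0163]
ee_rot: [-1.571, 0.0, 0.99]
wrist_force: [-4.3, 0.9, 8.9]
width: 0.0477
```

```bash
python3 -m creep '[[0,0.5,0,0,0,0,125],[0,1,0,0,0,0,125],[0,1,0,0,0,0,125]]'
python3 -m creep '[[0,0.5,0,0,0,0,125],[0,0.8,0,0,0,0,125],[0,0.8,0,0,0,0,125]]'
```

```text
time: 18.68
tool_pos: [0.6067, -0.0241, 0.0163]
ee_rot: [-1.571, 0.0, 0.99]
wrist_force: [-5.8, 0.8, 12.4]
width: 0.048
time: 19.05
tool_pos: [0.6067, -0.0241, 0.0162]
ee_rot: [-1.571, 0.0, 0.99]
wrist_force: [-7.2, 1.1, 14.5]
width: 0.0478
```

Firmly on the floor at 16.2 mm. I'll lift and check.

```bash
python3 -m creep '[[0,-5,0,0,0,0,125],[0,-25,0,0,0,0,125],[0,-65,0,0,0,0,125],[0,-65,-40,0,0,0,125],[0,-65,-60,0,0,0,125]]'
python3 -c "
from h import *
shot('w13')
s=robot.snapshot('side');cv2.imwrite('pics/s4.png',cv2.resize(s['color'][175:275,190:340],None,fx=5,fy=5,interpolation=cv2.INTER_CUBIC))
print(robot.landmark_of('tile','side'),robot.landmark_of('tile','wrist'))
"
```

```text
time: 19.68
tool_pos: [0.6587, -0.0583, 0.0784]
ee_rot: [-1.573, -0.001, 0.989]
wrist_force: [-0.1, -0.2, -0.6]
width: 0.0477
t 19.68 rec [102.9  -0.6] z 78.4 F [-0.1 -0.2 -0.6] w 47.7 yaw [-9.014e+01 -3.000e-02  5.669e+01]
[{'point': [0.5709, -0.0027, 0.0084], 'p': 0.94}, {'point': [0.6925, 0.3555, 0.0014], 'p': 0.37}] [{'point': [0.5716, -0.0024, 0.0116], 'p': 0.64}]
```

View pics/s4.png

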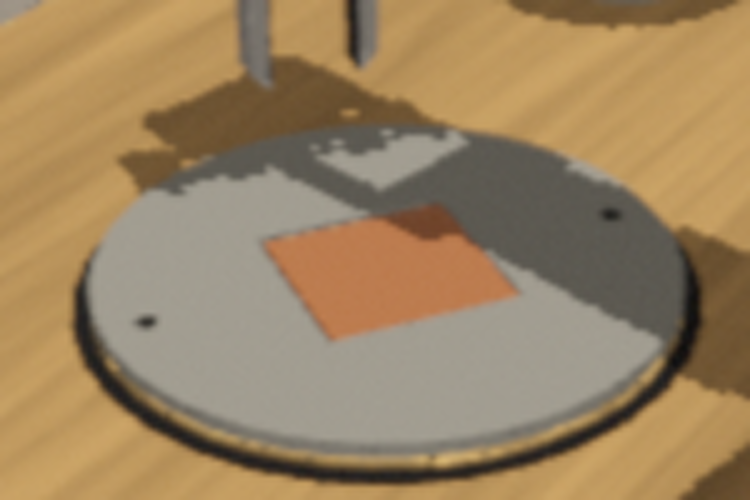

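View pics/w13.png

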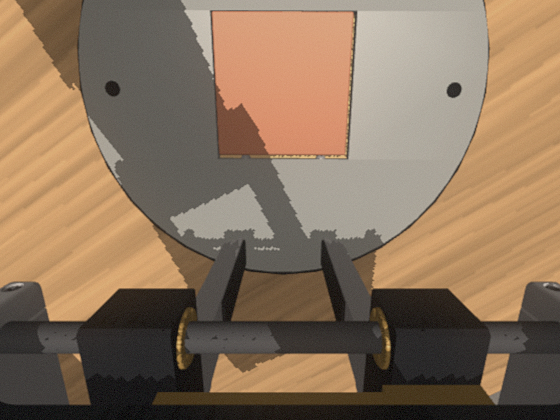

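The tile lies flush. Only thin, even gaps show in the wrist view: the trailing gap is at row 157, with the two balls at columns 247 and 320. Handing in.

```bash
python3 -c "
from h import *
s=robot.snapshot('top');cv2.imwrite('pics/t5.png',s['color'])
state();print(robot.close_job())"
```

```text
t 19.93 rec [100.   -0.7] z 77.1 F [ 0.3 -0.2  0.1] w 48.1 yaw [-8.991e+01  3.000e-02  5.673e+01]
the job is handed in; nothing more can be done
None
```

View pics/t5.png

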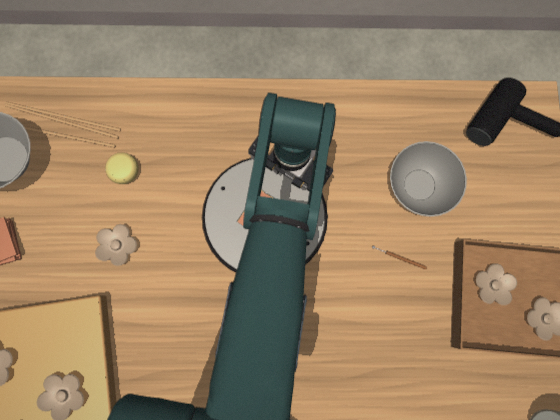

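The tile is in the recess, past both catches and flush with the bat as far as I could check. I handed the job in at about 20 s.

- **What I did:** I nudged the tile about 11 mm sideways with the shut fingers. I then pushed it with two spread fingertips, keeping it on the bat, until its leading edge dropped in and met the far wall at about 2 N. Last, I pressed the propped edge above both catches until they snapped and the tile sat on the floor.
- **Forces:** The highest vertical press reading was about 14.5 N, or about 16 N in total with the sideways part. Readings come only at the end of each move, so a brief peak between them would not show.
- **Last checks:** The fingertips stopped at 16.2 mm, level with the bat's 16 mm top. The side and wrist pictures show no edge standing up and narrow gaps all round. The final top view shows the sponge, flower, bowl and modelling tool where they started.
- **Not confirmed, or in disagreement:** I did not measure the corner heights one by one. The two network estimates put the tile's centre at 8.4 and 11.6 mm high, against 12 mm expected. The lower one is within the stated 4 mm error.

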